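Sort round rubber buffers into the dishes of their size

ROBOT

A 6-joint arm with a two-finger parallel gripper is mounted at the origin on the work surface. World frame = base frame: x ahead of the robot, y to its left, z up, the work surface at z = 0. Lengths are in mm, angles in rad, forces in N, time in s.
With the tool pointing down it reaches from about 250 to 775 mm from the base axis. Payload 8.9 kg.
Tool frame: the origin (TCP) lies where the fingers leave the gripper's body, on its centre line; the fingertips stand 73 mm ahead of it and the grasp point (between the pads) lies 54 mm ahead of it (arm.tip_extent is the distance from the TCP to the fingertips, in mm); z points along the fingers, y is the line along which they close (so a half turn about z gives the same grasp; the last joint's range is limited). The gripper opens to 85 mm and grips with 20 to 120 N. Pads are 22 mm wide; open, the fingers measure 114 mm over their backs; the gripper's body (76 mm by 85 mm) begins 54 mm behind the grasp point. The pads swing forward as they close: fully open they stand 13 mm farther back than shut.
Start: joints at [1.016, 0.291, -0.153, 1.127, 0, 1.431], TCP at [212.053, 480.268, 303.905] pointing down, gripper open.
Joint ranges: [-2.52, 2.52], [-0.91, 1.74], [-1.3, 1.37], [-1.96, 2.02], [-1.52, 1.47], [-3.14, 3.14]. Speed limits (rad/s): [2.22, 2.22, 2.79, 3.14, 3.14, 3.14].

INTERFACE

Orientations are given as a unit quaternion [w, x, y, z].
In Python, from plant import sense, viewer, ticket, arm gives the robot as it stands.
- The arm moves only by the shell command python3 -m inch [FORCE], which reads ROWS from standard input. ROWS is 1 to 5 rows, parted by a bar, with the numbers parted by spaces; each row has 7 numbers: the finger opening in mm, then dx, dy, dz in a scale on which 1.0 is 250 mm, then a rotation vector rx, ry, rz in a scale on which 1.0 is 2 pi rad; each row is the pose to reach, as a shift and turn from the pose commanded when the command began, along the tool's axes at that moment; what a row does not reach only later rows make up. A row lasts 1/10 s, in which the tool goes at most 50 mm and 0.15 rad, less where a joint would pass 70% of its speed; a pose out of reach is approached as far as the arm can. The fingers move at their own pace and stop on an object; FORCE is the grip in N (left out, the last holds). Time passes only in rows, so rows that do not move let the fingers close. It prints the time, the measured TCP pose, the force, the opening and the grip force at its end. Shift and turn numbers lie between -1 and 1, and a call with a number outside is refused. Input that does not fit is refused with a message, and nothing moves.
- sense(): the state, without advancing time (a new reading comes with each control period).
- viewer.grab_frame(name): name is "scene" or "top"; returns (picture, depth): 420x560x3 uint8, red, green, blue; 420x560 float32, mm along the optical axis (not along the pixel's ray), 0 where there is no reading.
- viewer.camera_model(name): a dict with "mtx" (3x3 intrinsics, pixels), "R" (3x3) and "t" (3): a world point X has camera coordinates R X + t. Camera axes: x right, y down, z forward; pixel columns grow to the right and rows downward; lengths in mm; the calibration is good to about 2 mm. A picture is of the moment at which its call begins. camera_model takes no time and is no camera call.
- ticket.sign_off(): hands the job in; it is judged then, once.
The state is a dict: "time": time; "joint_pos": joint angles; "joint_velocities": joint speeds; "joint_torque": joint torques, N m; "eef_pos": TCP position; "orientation": TCP orientation; "wrist_force": force on the tool from outside, world axes, zero at the start; "ft_torque": the same for the moment, N m; "finger_gap": finger opening in mm; "gripper_force": force on a finger pad.
Only numpy, scipy, OpenCV 4.12 (cv2) and the standard library are available. Lean on these libraries where they do the work, as an engineer would, in place of code of your own. Each camera call takes 0.05 s, during which the arm holds its last target. There are 200 camera calls.

TASK

Sort the four round rubber buffers on the inspection bench by size: stand each one upright, steel face up, flat on the floor of its own round white dish - the smallest buffer in the smallest dish, the next in the next, and so on up to the largest in the largest. Leave the two square blocks where they are.

Things in the scene. Friction and masses are not known exactly. Their poses are not given: they have to be found in the camera images.
- buffer_small: the smallest of the four round rubber buffers: loose upright cylinder 30 mm in diameter and 40 mm tall, black rubber with a 4 mm bright steel plate (small dark bolt hole in its centre) as its top face. Origin: centre of its underside; z up through the steel plate.
- buffer_medium: the second smallest of the four round rubber buffers: loose upright cylinder 40 mm in diameter and 40 mm tall, black rubber with a 4 mm bright steel plate (small dark bolt hole in its centre) as its top face. Origin: centre of its underside; z up through the steel plate.
- buffer_large: the second largest of the four round rubber buffers: loose upright cylinder 50 mm in diameter and 40 mm tall, black rubber with a 4 mm bright steel plate (small dark bolt hole in its centre) as its top face. Origin: centre of its underside; z up through the steel plate.
- buffer_extra_large: the largest of the four round rubber buffers: loose upright cylinder 60 mm in diameter and 40 mm tall, black rubber with a 4 mm bright steel plate (small dark bolt hole in its centre) as its top face. Origin: centre of its underside; z up through the steel plate.
- dish_small: the smallest of the four round shallow white-enamelled metal dishes, fixed to the bench: 54 mm outer and 48 mm inner diameter, floor 3 mm thick, rim 10 mm above the bench. For the smallest round buffer. Origin: centre of its underside, on the bench; z up.
- dish_medium: the second smallest of the four round shallow white-enamelled metal dishes, fixed to the bench: 64 mm outer and 58 mm inner diameter, floor 3 mm thick, rim 10 mm above the bench. For the second smallest round buffer. Origin: centre of its underside, on the bench; z up.
- dish_large: the second largest of the four round shallow white-enamelled metal dishes, fixed to the bench: 74 mm outer and 68 mm inner diameter, floor 3 mm thick, rim 10 mm above the bench. For the second largest round buffer. Origin: centre of its underside, on the bench; z up.
- dish_extra_large: the largest of the four round shallow white-enamelled metal dishes, fixed to the bench: 84 mm outer and 78 mm inner diameter, floor 3 mm thick, rim 10 mm above the bench. For the largest round buffer. Origin: centre of its underside, on the bench; z up.
- block_small: the smaller square rubber block, not to be moved: loose, 36 x 36 mm, 40 mm tall, black rubber with a bright steel top plate with a small dark bolt hole. Origin: centre of its underside; x and y along its sides, z up.
- block_large: the larger square rubber block, not to be moved: loose, 50 x 50 mm, 40 mm tall, black rubber with a bright steel top plate with a small dark bolt hole. Origin: centre of its underside; x and y along its sides, z up.
Not all that is in view belongs to the job. Leave any yellow look-alike of the buffer_large alone. What is shaped like the buffer_extra_large but green is not meant.

How it is judged (in metres and radians):
At the end, for the whole second after the job is handed in: Each of the four round buffers stands at rest, upright (within 0.1 rad, steel face up), on the floor of the dish of its own size rank (centre within 12 mm of the dish's centre, underside less than 7 mm above the bench); both square blocks are within 20 mm of where they started (horizontal distance between buffer_small and dish_small below 0.012 m and z of buffer_small in the frame of dish_small between 0 and 0.007 m and angle between each of buffer_small, buffer_medium, buffer_large, buffer_extra_large's own z axis and vertical below 0.1 rad and linear speed of each of buffer_small, buffer_medium, buffer_large, buffer_extra_large below 0.02 m/s and angular speed of each of buffer_small, buffer_medium, buffer_large, buffer_extra_large below 0.2 rad/s and horizontal distance between buffer_medium and dish_medium below 0.012 m and z of buffer_medium in the frame of dish_medium between 0 and 0.007 m and horizontal distance between buffer_large and dish_large below 0.012 m and z of buffer_large in the frame of dish_large between 0 and 0.007 m and horizontal distance between buffer_extra_large and dish_extra_large below 0.012 m and z of buffer_extra_large in the frame of dish_extra_large between 0 and 0.007 m and distance of each of block_small, block_large from where it was at the start of the episode below 0.02 m); the robot touches nothing.
It fails at once if a square block is moved more than 20 mm (distance of any of block_small, block_large from where it was at the start of the episode above 0.02 m).
It also fails if it takes over 90 s, if anything falls off the work surface, if the arm or the gripper's body presses on something with over 40 N, if the wrist force passes 120 N, or if a joint passes its speed limit or range.

## Working session

There is one attempt and no reset: what is moved stays moved. The work goes in short steps, Python scripts to look and compute and a shell command to move; the robot and the scene stay as the last step left them, time stands still between calls to the robot, and variables do not carry over. Pictures are saved under pics/ and viewed, at most 14 in all, crops included, and the job is handed in when it is done.

```bash
ls; mkdir -p pics; python3 - <<'E'
from plant import sense, viewer, ticket, arm
import cv2,numpy as np
for n in("top","scene"):
    p,d=viewer.grab_frame(n); cv2.imwrite(f"pics/{n}0.png",p[:,:,::-1]); np.savez(f"{n}0.npz",p=p,d=d)
    m=viewer.camera_model(n); print(n,m)
s=sense(); print(s["time"],s["eef_pos"],s["orientation"],s["finger_gap"])
E
```

```text
pics
top {'mtx': array([[508.8311181 ,   0.        , 284.36170229],
       [  0.        , 508.8311181 , 208.5812665 ],
       [  0.        ,   0.        ,   1.        ]]), 'R': array([[ 0.00650277, -0.99994118,  0.00868085],
       [-0.99666751, -0.00718688, -0.08125407],
       [ 0.08131168, -0.00812354, -0.99665562]]), 't': array([  42.84006153,  556.61087568, 1077.30465207])}
scene {'mtx': array([[440.40633443,   0.        , 274.90726296],
       [  0.        , 440.40633443, 204.25685396],
       [  0.        ,   0.        ,   1.        ]]), 'R': array([[-0.79316129,  0.60881429,  0.01550219],
       [ 0.45640075,  0.61106579, -0.64675881],
       [-0.40322887, -0.50590884, -0.76253703]]), 't': array([ 430.90879517, -276.33275426, 1281.36495146])}
0.1 [211.89761655 480.00612187 303.39945902] [-2.09959769e-04  2.06426045e-01  9.78462030e-01 -5.48263452e-04] 85.60291531993735
```

View pics/top0.png

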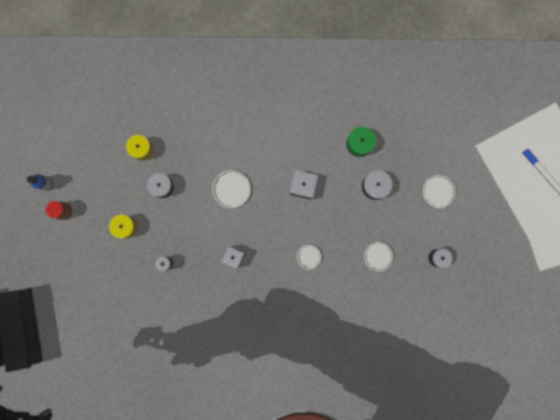

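View pics/scene0.png

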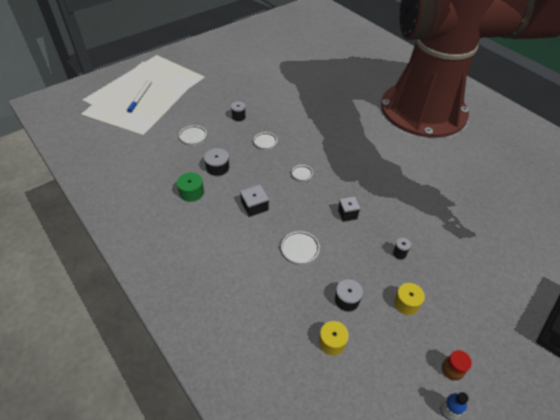

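The top view shows four round steel-faced buffers at about (163,264), (443,258), (159,185) and (378,184). The square blocks are at (233,258) and (304,184), and the dishes at (309,257), (378,256), (438,192) and (232,189). Possible mix-ups are the yellow cylinders at (138,147) and (122,226), the green at (362,141), the red at (55,210), and the two square blocks. I'll measure by ray-casting in both views and check the choice in a crop.

```bash
cat > h.py <<'E'
from plant import sense, viewer, arm
import cv2,numpy as np
def cast(n,uv,z):
    m=viewer.camera_model(n); K,R,t=m["mtx"],m["R"],m["t"]
    c=-R.T@t; d=np.c_[np.atleast_2d(uv),np.ones(len(np.atleast_2d(uv)))]@np.linalg.inv(K).T@R
    return c+d*((z-c[2])/d[:,2])[:,None]
def blobs(n,p):
    hsv=cv2.cvtColor(p,cv2.COLOR_RGB2HSV); out=[]
    for kind,lo,hi,z in(("steel",(0,0,125),(179,60,195),40),("dish",(0,0,196),(179,40,255),10)):
        m=cv2.inRange(hsv,lo,hi)
        if kind=="dish": m=cv2.inRange(hsv,(0,0,150),(179,40,255))
        m=cv2.morphologyEx(m,cv2.MORPH_OPEN,np.ones((3,3)))
        for c in cv2.findContours(m,cv2.RETR_EXTERNAL,cv2.CHAIN_APPROX_NONE)[0]:
            if not 60<cv2.contourArea(c)<2500: continue
            X=cast(n,c[:,0,:].astype(float),z)[:,:2].astype(np.float32)
            (cx,cy),(w,h),a=cv2.minAreaRect(X); r=cv2.minEnclosingCircle(X)[1]
            f=cv2.contourArea(X)/(np.pi*r*r)
            if f<.45 or np.hypot(cx,cy)>900: continue
            u,v=c[:,0,:].mean(0); out.append((kind,u,v,np.median(p[c[:,0,1],c[:,0,0]],0),cx,cy,w,h,a,f))
    return out
def show(n,p):
    for k,u,v,col,cx,cy,w,h,a,f in blobs(n,p): print(n,k,f"px {u:.0f},{v:.0f} xy {cx:.0f} {cy:.0f} wh {w:.0f} {h:.0f} ang {a:.0f} fill {f:.2f}")
E
python3 - <<'E'
from h import *
print(arm.tip_extent)
for n in("top","scene"): show(n,np.load(n+"0.npz")["p"])
p=np.load("top0.npz")["p"]; cv2.imwrite("pics/crop0.png",cv2.resize(p[120:290,100:480,::-1],None,fx=2.1,fy=2.1,interpolation=cv2.INTER_CUBIC))
s=sense();print(s["eef_pos"],s["orientation"])
from scipy.spatial.transform import Rotation as R
q=s["orientation"];print(R.from_quat(np.roll(q,-1)).as_matrix().round(3))
E
```

```text
72.6
top steel px 161,264 xy 436 305 wh 34 27 ang 1 fill 0.79
top steel px 443,259 xy 451 -288 wh 36 40 ang 89 fill 0.80
top steel px 231,258 xy 450 159 wh 39 40 ang 66 fill 0.70
top steel px 307,258 xy 452 -4 wh 58 56 ang 52 fill 0.81
top steel px 377,257 xy 455 -151 wh 61 65 ang 90 fill 0.90
top steel px 157,184 xy 606 317 wh 51 49 ang 2 fill 0.80
top steel px 378,183 xy 611 -153 wh 56 60 ang 90 fill 0.90
top steel px 280,174 xy 630 57 wh 19 26 ang 0 fill 0.52
top steel px 443,191 xy 594 -284 wh 82 114 ang 76 fill 0.48
top steel px 451,142 xy 700 -313 wh 32 33 ang 89 fill 0.54
top dish px 232,258 xy 450 160 wh 33 33 ang 64 fill 0.72
top dish px 309,256 xy 453 -8 wh 50 48 ang 0 fill 0.82
top dish px 378,256 xy 455 -158 wh 57 61 ang 90 fill 0.90
top dish px 438,191 xy 599 -291 wh 66 71 ang 89 fill 0.90
top dish px 158,184 xy 608 325 wh 42 42 ang 1 fill 0.88
top dish px 377,184 xy 613 -159 wh 53 44 ang 0 fill 0.54
top dish px 303,184 xy 613 6 wh 46 46 ang 77 fill 0.66
top dish px 232,189 xy 600 162 wh 79 74 ang 1 fill 0.88
scene steel px 349,290 xy 603 314 wh 48 49 ang 53 fill 0.89
sc
[... 431 characters left out ...]
193,133 xy 614 -259 wh 74 71 ang 54 fill 0.80
scene steel px 238,105 xy 450 -290 wh 36 39 ang 54 fill 0.86
scene dish px 349,290 xy 588 304 wh 46 46 ang 47 fill 0.91
scene dish px 299,248 xy 603 163 wh 76 74 ang 52 fill 0.83
scene dish px 350,203 xy 429 138 wh 34 34 ang 67 fill 0.63
scene dish px 254,195 xy 592 -17 wh 47 47 ang 77 fill 0.68
scene dish px 301,173 xy 456 -5 wh 42 43 ang 53 fill 0.71
scene dish px 264,141 xy 458 -154 wh 47 53 ang 54 fill 0.75
scene dish px 193,135 xy 600 -289 wh 57 67 ang 54 fill 0.83
[211.89761655 480.00612187 303.39945902] [-2.09959769e-04  2.06426045e-01  9.78462030e-01 -5.48263452e-04]
[[-0.915  0.404 -0.001]
 [ 0.404  0.915 -0.001]
 [ 0.    -0.001 -1.   ]]
```

View pics/crop0.png

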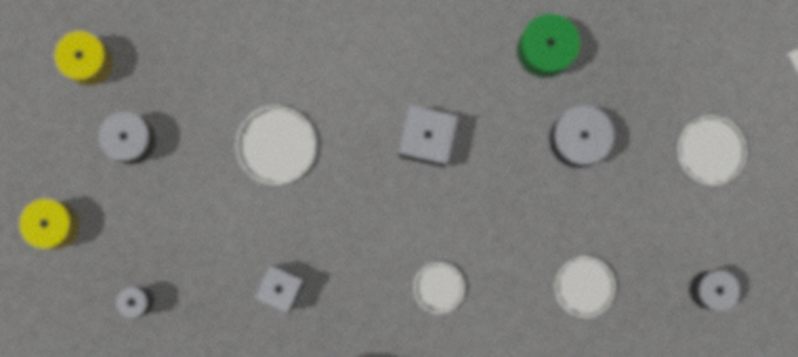

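The crop confirms the choice. The four round grey tops are the buffers: small (131,302), medium (719,290), large (123,136) and extra large (584,134). The blocks are at (279,288) and (428,134), and the yellow and green cylinders are to be left alone. World positions agree between the two views to within a few mm. I'll start with the small buffer.

Units first: shifts go in shares of 250 mm and turns go in shares of 2 pi rad. So -225 mm is -0.9, 100 mm is 0.4.

```bash
cat > go.py <<'E'
import sys,numpy as np
from plant import sense
from scipy.spatial.transform import Rotation as R
P=dict(S=(435,302),M=(450,-289),L=(605,315),X=(609,-154),s=(455,-6),m=(457,-156),l=(600,-290),x=(601,162))
s=sense(); M=R.from_quat(np.roll(s["orientation"],-1)).as_matrix()
for k in sys.argv[1:]:
    n,z=k.split(","); D=np.r_[P[n],float(z)]-s["eef_pos"]; print(k,"tool delta",(M.T@D).round(1),"t",s["time"],"gap",s["finger_gap"])
E
echo '60 -0.18 -0.048 0.08 0 0 0 | 60 -0.36 -0.096 0.16 0 0 0 | 60 -0.54 -0.144 0.24 0 0 0 | 60 -0.72 -0.192 0.32 0 0 0 | 60 -0.9 -0.24 0.4 0 0 0' | python3 -m inch 40
echo '60 -0.16 -0.04 0.1 0 0 0 | 60 -0.204 -0.052 0.136 0 0 0 | 60 -0.204 -0.052 0.136 0 0 0 | 60 -0.204 -0.052 0.136 0 0 0' | python3 -m inch; python3 go.py S,85
```

```text
time: 0.6
eef_pos: [392.2, 335.1, 204.4]
orientation: [-0.0, 0.206, 0.978, -0.0]
wrist_force: [0.2, 1.5, -0.1]
finger_gap: 60.0
gripper_force: 0.0
time: 1.0
eef_pos: [431.9, 304.4, 171.5]
orientation: [-0.0, 0.206, 0.978, -0.0]
wrist_force: [-0.4, 1.1, 0.8]
finger_gap: 59.8
gripper_force: 0.0
S,85 tool delta [-3.9 -0.9 86.5] t 1.0 gap 59.75079443562421
```

In the tool's units: 85 mm is 0.34, 70 mm is 0.28.

```bash
echo '60 0 0 0.16 0 0 0 | 60 0 0 0.28 0 0 0 | 60 0 0 0.34 0 0 0 | 60 0 0 0.34 0 0 0 | 60 0 0 0.34 0 0 0' | python3 -m inch; python3 go.py S,85 s,170; python3 - <<'E'
from h import *
p,d=viewer.grab_frame("scene"); cv2.imwrite("pics/s1.png",cv2.resize(p[150:350,270:550,::-1],None,fx=2.5,fy=2.5))
E
```

```text
time: 1.5
eef_pos: [432.3, 305.1, 87.3]
orientation: [0.0, 0.206, 0.979, 0.0]
wrist_force: [-0.7, 0.8, 0.1]
finger_gap: 60.4
gripper_force: 0.0
S,85 tool delta [-3.8 -1.8  2.3] t 1.5 gap 60.42799273530992
s,170 tool delta [-146.  -275.6  -82.8] t 1.5 gap 60.42799273530992
```

View pics/s1.png

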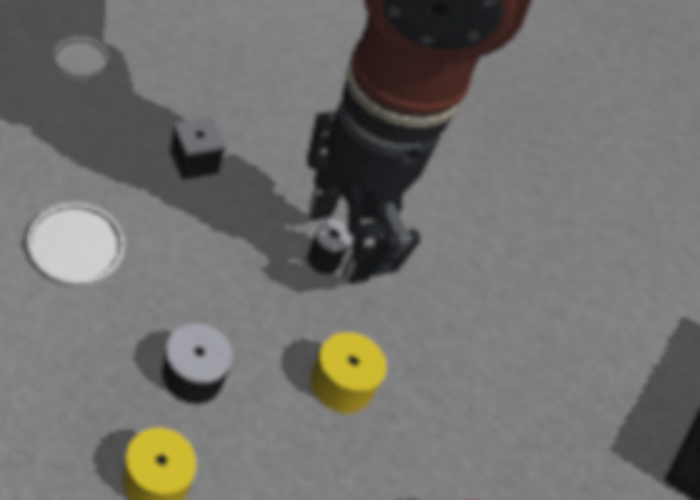

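The crop shows the small buffer at about (330,245), between the open fingers. The measured TCP is about 4 mm short in tool x, so I'll correct that and then close.

In the tool's units: -4 mm is -0.016, -2 mm is -0.008.

```bash
echo '60 -0.016 -0.008 0.004 0 0 0 | 26 -0.016 -0.008 0.004 0 0 0 | 26 -0.016 -0.008 0.004 0 0 0 | 26 -0.016 -0.008 0.004 0 0 0 | 26 -0.016 -0.008 0.004 0 0 0' | python3 -m inch 40; echo '26 0 0 0 0 0 0 | 26 0 0 0 0 0 0 | 26 0 0 -0.16 0 0 0 | 26 0 0 -0.32 0 0 0 | 26 0 0 -0.32 0 0 0' | python3 -m inch;python3 go.py S,85 s,170
```

```text
time: 2.05
eef_pos: [435.8, 300.6, 86.0]
orientation: [0.0, 0.207, 0.978, 0.0]
wrist_force: [-0.7, -0.9, 6.1]
finger_gap: 29.0
gripper_force: 39.1
time: 2.55
eef_pos: [437.9, 301.8, 170.1]
orientation: [0.003, 0.206, 0.978, 0.002]
wrist_force: [-0.2, 0.1, -0.5]
finger_gap: 28.9
gripper_force: 39.7
S,85 tool delta [ 3.2 -1.5 85.1] t 2.55 gap 28.895023729347002
s,170 tool delta [-140.  -274.6   -0.9] t 2.55 gap 28.895023729347002
```

In the tool's units: -200 mm is -0.8, -160 mm is -0.64.

```bash
echo '26 -0.08 -0.16 0 0 0 0 | 26 -0.16 -0.32 0 0 0 0 | 26 -0.24 -0.48 0 0 0 0 | 26 -0.32 -0.64 0 0 0 0 | 26 -0.4 -0.8 0 0 0 0' | python3 -m inch; echo '26 -0.08 -0.16 0 0 0 0 | 26 -0.16 -0.3 0 0 0 0 | 26 -0.16 -0.3 0 0 0 0 | 26 -0.16 -0.3 0 0 0 0' | python3 -m inch; python3 go.py s,89
```

```text
time: 3.05
eef_pos: [445.8, 75.5, 165.2]
orientation: [0.0, 0.206, 0.978, 0.0]
wrist_force: [0.8, 0.8, 0.3]
finger_gap: 29.2
gripper_force: 39.8
time: 3.45
eef_pos: [452.2, -8.4, 165.1]
orientation: [-0.0, 0.208, 0.978, 0.0]
wrist_force: [0.2, 0.8, -0.3]
finger_gap: 28.9
gripper_force: 39.9
s,89 tool delta [-1.6  3.3 76.1] t 3.45 gap 28.935693057334582
```

In the tool's units: 75 mm is 0.3, 70 mm is 0.28.

```bash
echo '26 -0.004 0.008 0.16 0 0 0 | 26 -0.008 0.012 0.24 0 0 0 | 26 -0.008 0.012 0.28 0 0 0 | 26 -0.008 0.012 0.3 0 0 0 | 26 -0.008 0.012 0.3 0 0 0' | python3 -m inch; python3 go.py s,89
```

```text
time: 3.95
eef_pos: [455.4, -5.1, 90.2]
orientation: [-0.0, 0.206, 0.979, 0.0]
wrist_force: [0.1, -0.3, 0.1]
finger_gap: 28.9
gripper_force: 39.9
s,89 tool delta [-0.  -1.   1.2] t 3.95 gap 28.85703954286186
```

In the tool's units: 1 mm is 0.004.

```bash
echo '26 0 0 0.004 0 0 0 | 26 0 0 0.004 0 0 0 | 45 0 0 0.004 0 0 0 | 45 0 0 0.004 0 0 0 | 45 0 0 0.004 0 0 0' | python3 -m inch; echo '60 0 0 -0.16 0 0 0 | 60 0 0 -0.32 0 0 0 | 60 0 0 -0.32 0 0 0' | python3 -m inch;python3 go.py M,170
python3 - <<'E'
from h import *
p,d=viewer.grab_frame("scene"); cv2.imwrite("pics/s2.png",cv2.resize(p[80:280,180:460,::-1],None,fx=2.5,fy=2.5)); show("scene",p)
E
```

```text
time: 4.45
eef_pos: [455.6, -5.7, 89.5]
orientation: [0.0, 0.206, 0.978, -0.0]
wrist_force: [-0.0, 0.0, 0.5]
finger_gap: 45.0
gripper_force: 0.0
time: 4.75
eef_pos: [458.1, -6.1, 173.5]
orientation: [0.004, 0.206, 0.978, 0.0]
wrist_force: [0.7, 0.5, -1.0]
finger_gap: 60.4
gripper_force: 0.0
M,170 tool delta [-106.9 -262.1    3.8] t 4.75 gap 60.35123705825024
scene steel px 271,293 xy 730 229 wh 21 21 ang 53 fill 0.55
scene steel px 350,290 xy 602 314 wh 51 50 ang 47 fill 0.90
scene steel px 350,203 xy 449 154 wh 40 39 ang 65 fill 0.66
scene steel px 254,194 xy 605 3 wh 54 53 ang 77 fill 0.68
scene steel px 303,163 xy 452 -10 wh 31 32 ang 53 fill 0.80
scene steel px 216,156 xy 608 -155 wh 57 60 ang 53 fill 0.89
scene steel px 269,138 xy 460 -130 wh 62 40 ang 74 fill 0.51
scene steel px 191,137 xy 624 -256 wh 48 80 ang 21 fill 0.53
scene dish px 349,290 xy 589 305 wh 48 46 ang 47 fill 0.89
scene dish px 299,247 xy 603 164 wh 75 80 ang 25 fill 0.82
scene dish px 350,203 xy 429 138 wh 35 34 ang 64 fill 0.66
scene dish px 254,195 xy 592 -17 wh 48 49 ang 77 fill 0.67
scene dish px 216,156 xy 593 -181 wh 53 53 ang 1 fill 0.88
scene dish px 191,137 xy 609 -285 wh 43 68 ang 23 fill 0.56
```

View pics/s2.png

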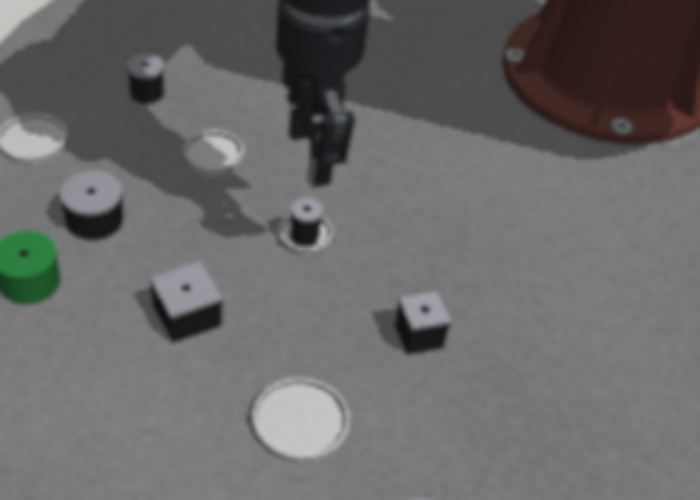

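The small buffer stands in its dish (crop (306,225), dish (306,233)). Fine centring can be checked from the top view later. Next is the medium buffer.

In the tool's units: -220 mm is -0.88, -176 mm is -0.704.

```bash
echo '70 -0.072 -0.176 0 0 0 0 | 70 -0.144 -0.352 0 0 0 0 | 70 -0.216 -0.528 0 0 0 0 | 70 -0.288 -0.704 0 0 0 0 | 70 -0.36 -0.88 0 0 0 0' | python3 -m inch; echo '70 -0.064 -0.168 0 0 0 0 | 70 -0.064 -0.168 0 0 0 0 | 70 -0.064 -0.168 0 0 0 0 | 70 -0.064 -0.168 0 0 0 0' | python3 -m inch; python3 go.py M,85
python3 - <<'E'
from h import *
p,d=viewer.grab_frame("top"); show("top",p)
E
```

```text
time: 5.3
eef_pos: [448.0, -244.8, 168.2]
orientation: [-0.001, 0.206, 0.978, 0.0]
wrist_force: [1.4, -0.0, -0.4]
finger_gap: 69.8
gripper_force: 0.0
time: 5.7
eef_pos: [446.1, -287.0, 168.3]
orientation: [-0.001, 0.206, 0.979, 0.001]
wrist_force: [0.3, -0.1, -0.6]
finger_gap: 69.9
gripper_force: 0.0
M,85 tool delta [-4.6 -0.3 83.3] t 5.7 gap 69.88994227341841
top steel px 231,257 xy 451 159 wh 40 39 ang 64 fill 0.65
top steel px 307,257 xy 453 -0 wh 61 50 ang 23 fill 0.75
top steel px 378,257 xy 455 -151 wh 61 65 ang 89 fill 0.89
top steel px 440,192 xy 595 -283 wh 71 77 ang 89 fill 0.75
top steel px 157,184 xy 606 317 wh 51 49 ang 2 fill 0.80
top steel px 378,183 xy 610 -153 wh 58 56 ang 0 fill 0.89
top steel px 302,182 xy 612 8 wh 54 54 ang 78 fill 0.60
top steel px 227,183 xy 603 174 wh 110 87 ang 53 fill 0.53
top steel px 451,143 xy 698 -309 wh 28 22 ang 0 fill 0.53
top steel px 227,140 xy 701 171 wh 35 32 ang 45 fill 0.62
top dish px 232,257 xy 450 160 wh 32 32 ang 68 fill 0.71
top dish px 378,257 xy 455 -158 wh 57 61 ang 90 fill 0.90
top dish px 438,191 xy 599 -291 wh 66 71 ang 89 fill 0.88
top dish px 158,185 xy 608 324 wh 42 39 ang 1 fill 0.75
top dish px 303,183 xy 613 6 wh 44 45 ang 77 fill 0.64
top dish px 232,189 xy 600 162 wh 79 74 ang 0 fill 0.87
```

In the tool's units: 83 mm is 0.332, 70 mm is 0.28.

```bash
echo '70 -0.016 0 0.16 0 0 0 | 70 -0.016 0 0.28 0 0 0 | 70 -0.016 0 0.332 0 0 0 | 70 -0.016 0 0.332 0 0 0 | 70 -0.016 0 0.332 0 0 0' | python3 -m inch; python3 go.py M,85
python3 - <<'E'
from h import *
p,d=viewer.grab_frame("top"); a=p[235:285,280:340,::-1]; b=p[225:290,405:485,::-1]; cv2.imwrite("pics/t3.png",np.hstack([cv2.resize(a,(390,390)),cv2.resize(b,(400,390))]))
E
```

```text
time: 6.25
eef_pos: [450.7, -289.5, 87.1]
orientation: [0.0, 0.206, 0.979, -0.0]
wrist_force: [1.1, -0.3, 0.9]
finger_gap: 69.8
gripper_force: 0.0
M,85 tool delta [0.9 0.2 2.1] t 6.25 gap 69.83753384912072
```

View pics/t3.png

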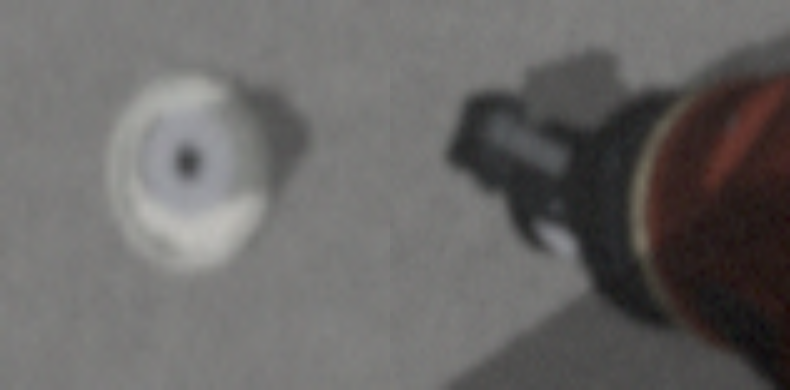

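Left half: the small buffer's bolt hole is at pixel (308.4,255.0), inside the dish centred at pixel (308.5,256.4). Right half: the medium buffer's steel shows between the fingers at (552,235). I'll grip it, and compute the small buffer's offset.

In the tool's units: 1 mm is 0.004.

```bash
echo '36 0 0 0.004 0 0 0 | 36 0 0 0.004 0 0 0 | 36 0 0 0.004 0 0 0 | 36 0 0 0.004 0 0 0 | 36 0 0 0.004 0 0 0' | python3 -m inch 45; echo '36 0 0 0 0 0 0 | 36 0 0 0 0 0 0 | 36 0 0 -0.16 0 0 0 | 36 0 0 -0.32 0 0 0 | 36 0 0 -0.32 0 0 0' | python3 -m inch;python3 go.py m,170; python3 -c "
from h import *
print(cast('top',[(308.4,255.0)],43),cast('top',[(308.5,256.4)],10))"
```

```text
time: 6.8
eef_pos: [450.7, -290.1, 86.4]
orientation: [0.001, 0.206, 0.978, -0.0]
wrist_force: [-0.5, 1.8, 8.0]
finger_gap: 38.6
gripper_force: 44.5
time: 7.3
eef_pos: [452.5, -291.6, 170.3]
orientation: [0.004, 0.206, 0.978, -0.002]
wrist_force: [0.9, 0.2, -1.4]
finger_gap: 38.5
gripper_force: 45.7
m,170 tool delta [ 50.7 125.9  -0.4] t 7.3 gap 38.54039737934398
[[456.9101739   -4.44220757  43.        ]] [[453.57979159  -6.50925394  10.        ]]
```

The small buffer is within about 4 mm of its dish centre. Now the medium goes to its dish.

In the tool's units: 126 mm is 0.504, 84 mm is 0.336.

```bash
echo '36 0.068 0.168 0 0 0 0 | 36 0.136 0.336 0 0 0 0 | 36 0.204 0.504 0 0 0 0 | 36 0.204 0.504 0 0 0 0 | 36 0.204 0.504 0 0 0 0' | python3 -m inch; python3 go.py m,89
```

```text
time: 7.8
eef_pos: [454.5, -153.1, 165.2]
orientation: [0.0, 0.205, 0.979, -0.0]
wrist_force: [0.4, -0.9, -1.0]
finger_gap: 38.7
gripper_force: 46.0
m,89 tool delta [-3.4 -1.7 76.2] t 7.8 gap 38.74460467770546
```

In the tool's units: 75 mm is 0.3, 70 mm is 0.28.

```bash
echo '36 -0.008 -0.008 0.16 0 0 0 | 36 -0.008 -0.008 0.24 0 0 0 | 36 -0.008 -0.008 0.28 0 0 0 | 36 -0.008 -0.008 0.3 0 0 0 | 36 -0.008 -0.008 0.3 0 0 0' | python3 -m inch; python3 go.py m,89
```

```text
time: 8.3
eef_pos: [455.7, -157.2, 90.3]
orientation: [0.0, 0.207, 0.978, -0.0]
wrist_force: [0.9, -0.3, -1.2]
finger_gap: 38.5
gripper_force: 46.2
m,89 tool delta [-0.7  1.6  1.3] t 8.3 gap 38.53853984636342
```

In the tool's units: 1 mm is 0.004.

```bash
echo '36 0 0 0.004 0 0 0 | 36 0 0 0.004 0 0 0 | 58 0 0 0.004 0 0 0 | 58 0 0 0.004 0 0 0 | 58 0 0 0.004 0 0 0' | python3 -m inch; echo '60 0 0 -0.16 0 0 0 | 85 0 0 -0.32 0 0 0 | 85 0 0 -0.32 0 0 0' | python3 -m inch;python3 go.py X,170
```

```text
time: 8.8
eef_pos: [455.7, -156.6, 89.5]
orientation: [0.0, 0.206, 0.978, -0.0]
wrist_force: [0.2, 0.8, -0.1]
finger_gap: 57.6
gripper_force: 0.0
time: 9.1
eef_pos: [457.9, -157.7, 173.7]
orientation: [0.004, 0.206, 0.978, -0.001]
wrist_force: [1.2, -0.2, 0.2]
finger_gap: 84.5
gripper_force: 0.0
X,170 tool delta [-136.7   64.4    4.7] t 9.1 gap 84.53506408370177
```

In the tool's units: -138 mm is -0.552, -120 mm is -0.48.

```bash
echo '85 -0.16 0.076 0 0 0 0 | 85 -0.32 0.152 0 0 0 0 | 85 -0.48 0.228 0 0 0 0 | 85 -0.552 0.26 0 0 0 0 | 85 -0.552 0.26 0 0 0 0' | python3 -m inch; echo '85 0 0 0 0 0 0' | python3 -m inch; python3 go.py X,85
```

```text
time: 9.6
eef_pos: [610.3, -152.6, 168.5]
orientation: [0.001, 0.206, 0.979, 0.0]
wrist_force: [-0.3, 0.5, 0.6]
finger_gap: 84.6
gripper_force: 0.0
time: 9.7
eef_pos: [607.4, -152.5, 168.4]
orientation: [-0.001, 0.206, 0.979, 0.0]
wrist_force: [-0.9, -0.6, 0.2]
finger_gap: 85.1
gripper_force: 0.0
X,85 tool delta [-2.2 -0.7 83.4] t 9.7 gap 85.08185438177829
```

In the tool's units: 82 mm is 0.328, 75 mm is 0.3.

```bash
echo '85 -0.004 -0.004 0.16 0 0 0 | 85 -0.004 -0.004 0.24 0 0 0 | 85 -0.004 -0.004 0.3 0 0 0 | 85 -0.004 -0.004 0.328 0 0 0 | 85 -0.004 -0.004 0.328 0 0 0' | python3 -m inch; python3 go.py X,85
python3 - <<'E'
from h import *
p,d=viewer.grab_frame("scene"); cv2.imwrite("pics/s4.png",cv2.resize(p[60:240,130:370,::-1],None,fx=3,fy=3))
E
```

```text
time: 10.2
eef_pos: [607.2, -154.0, 86.6]
orientation: [-0.001, 0.207, 0.978, 0.0]
wrist_force: [-0.0, -0.7, 0.0]
finger_gap: 85.1
gripper_force: 0.0
X,85 tool delta [-1.6  0.7  1.6] t 10.2 gap 85.07939998428824
```

View pics/s4.png

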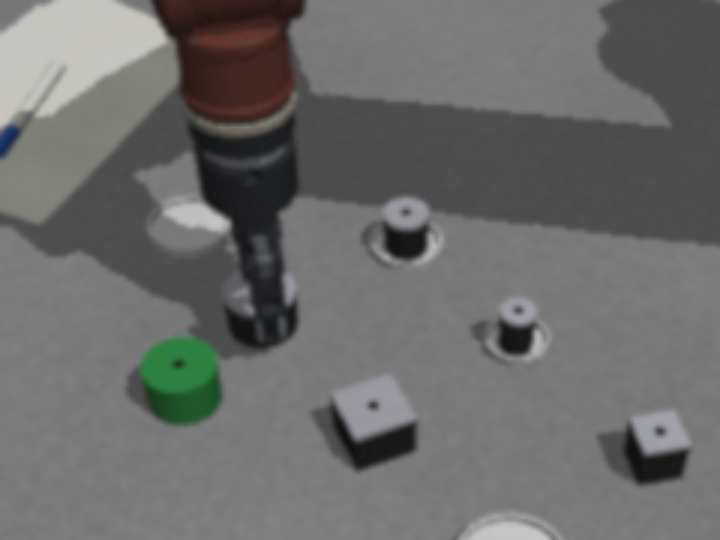

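The medium buffer stands in its dish (405,230) and the small in its own (517,325). The fingers straddle the extra-large buffer at (262,305), so I'll grip it.

In the tool's units: 1 mm is 0.004.

```bash
echo '55 0 0 0.004 0 0 0 | 55 0 0 0.004 0 0 0 | 55 0 0 0.004 0 0 0 | 55 0 0 0.004 0 0 0 | 55 0 0 0.004 0 0 0' | python3 -m inch 60; echo '55 0 0 0 0 0 0 | 55 0 0 0 0 0 0 | 55 0 0 -0.16 0 0 0 | 55 0 0 -0.32 0 0 0 | 55 0 0 -0.32 0 0 0' | python3 -m inch;python3 go.py X,85 x,170
```

```text
time: 10.75
eef_pos: [609.1, -154.3, 87.6]
orientation: [0.001, 0.206, 0.978, -0.0]
wrist_force: [-0.8, -0.1, 5.5]
finger_gap: 58.1
gripper_force: 64.0
time: 11.25
eef_pos: [611.4, -155.2, 172.2]
orientation: [0.005, 0.206, 0.978, -0.001]
wrist_force: [1.5, -0.7, -1.8]
finger_gap: 57.9
gripper_force: 65.9
X,85 tool delta [ 3.5  0.  87.2] t 11.25 gap 57.91332701495432
x,170 tool delta [137.6 285.9   1.1] t 11.25 gap 57.91332701495432
```

In the tool's units: 205 mm is 0.82, 164 mm is 0.656.

```bash
echo '55 0.08 0.164 0 0 0 0 | 55 0.16 0.328 0 0 0 0 | 55 0.24 0.492 0 0 0 0 | 55 0.32 0.656 0 0 0 0 | 55 0.4 0.82 0 0 0 0' | python3 -m inch; echo '55 0.08 0.164 0 0 0 0 | 55 0.152 0.324 0 0 0 0 | 55 0.152 0.324 0 0 0 0 | 55 0.152 0.324 0 0 0 0' | python3 -m inch; python3 go.py x,90
```

```text
time: 11.75
eef_pos: [599.3, 75.5, 165.9]
orientation: [-0.0, 0.207, 0.978, -0.0]
wrist_force: [0.5, 0.2, -1.4]
finger_gap: 58.4
gripper_force: 65.8
time: 12.15
eef_pos: [597.3, 164.3, 165.8]
orientation: [-0.0, 0.205, 0.979, -0.0]
wrist_force: [0.6, -0.7, -2.3]
finger_gap: 58.4
gripper_force: 65.9
x,90 tool delta [-4.3 -0.6 75.8] t 12.15 gap 58.413745651886614
```

In the tool's units: 75 mm is 0.3, 70 mm is 0.28.

```bash
echo '55 -0.012 -0.004 0.16 0 0 0 | 55 -0.012 -0.004 0.24 0 0 0 | 55 -0.012 -0.004 0.28 0 0 0 | 55 -0.012 -0.004 0.3 0 0 0 | 55 -0.012 -0.004 0.3 0 0 0' | python3 -m inch; python3 go.py x,90
```

```text
time: 12.65
eef_pos: [600.4, 160.4, 91.6]
orientation: [0.0, 0.207, 0.978, -0.0]
wrist_force: [-0.6, 1.0, -2.4]
finger_gap: 58.4
gripper_force: 66.2
x,90 tool delta [0.1 1.7 1.6] t 12.65 gap 58.37729312520692
```

In the tool's units: 1 mm is 0.004.

```bash
echo '55 0 0.004 0.004 0 0 0 | 55 0 0.004 0.004 0 0 0 | 80 0 0.004 0.004 0 0 0 | 80 0 0.004 0.004 0 0 0 | 80 0 0.004 0.004 0 0 0' | python3 -m inch; echo '80 0 0 -0.16 0 0 0 | 80 0 0 -0.32 0 0 0 | 80 0 0 -0.32 0 0 0' | python3 -m inch;python3 go.py L,170
python3 - <<'E'
from h import *
p,d=viewer.grab_frame("scene"); cv2.imwrite("pics/s5.png",cv2.resize(p[80:320,160:440,::-1],None,fx=2.5,fy=2.5))
E
```

```text
time: 13.15
eef_pos: [600.8, 162.1, 90.6]
orientation: [0.0, 0.206, 0.978, 0.0]
wrist_force: [-0.3, 0.0, -0.2]
finger_gap: 80.2
gripper_force: 0.0
time: 13.45
eef_pos: [603.6, 162.5, 175.9]
orientation: [0.004, 0.206, 0.978, 0.002]
wrist_force: [0.9, 0.2, 0.1]
finger_gap: 79.7
gripper_force: 0.0
L,170 tool delta [ 60.3 140.    6.1] t 13.45 gap 79.72661467011514
```

View pics/s5.png

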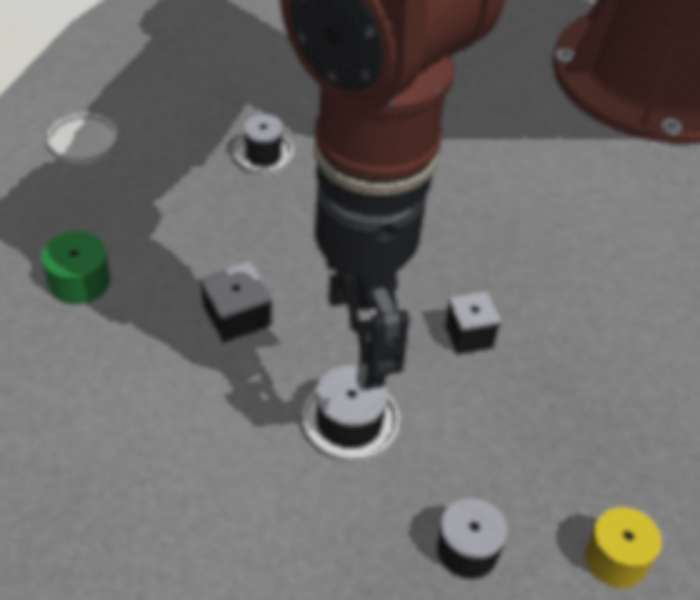

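The extra-large buffer stands in its dish at crop (350,410), and the blocks are unmoved. The large buffer is at (472,535), next.

In the tool's units: 140 mm is 0.56, 126 mm is 0.504.

```bash
echo '76 0.072 0.168 0 0 0 0 | 76 0.144 0.336 0 0 0 0 | 76 0.216 0.504 0 0 0 0 | 76 0.24 0.56 0 0 0 0 | 76 0.24 0.56 0 0 0 0' | python3 -m inch; echo '76 0 0 0 0 0 0' | python3 -m inch; python3 go.py L,86
```

```text
time: 14.0
eef_pos: [601.3, 316.4, 168.9]
orientation: [-0.001, 0.205, 0.979, -0.0]
wrist_force: [0.3, -0.1, -0.4]
finger_gap: 75.7
gripper_force: 0.0
time: 14.1
eef_pos: [601.8, 313.6, 169.2]
orientation: [-0.001, 0.206, 0.978, -0.001]
wrist_force: [-1.0, 0.3, 0.2]
finger_gap: 76.0
gripper_force: 0.0
L,86 tool delta [-2.4  2.7 83.2] t 14.1 gap 75.95230518982882
```

In the tool's units: 82 mm is 0.328, 75 mm is 0.3.

```bash
echo '76 -0.008 0.008 0.16 0 0 0 | 76 -0.008 0.008 0.24 0 0 0 | 76 -0.008 0.008 0.3 0 0 0 | 76 -0.008 0.008 0.328 0 0 0 | 76 -0.008 0.008 0.328 0 0 0' | python3 -m inch; python3 go.py L,86; echo '45 0 0 0 0 0 0 | 45 0 0 0 0 0 0 | 45 0 0 0 0 0 0 | 45 0 0 0 0 0 0 | 45 0 0 0 0 0 0' | python3 -m inch 55; echo '45 0 0 0 0 0 0 | 45 0 0 0 0 0 0 | 45 0 0 -0.16 0 0 0 | 45 0 0 -0.32 0 0 0 | 45 0 0 -0.32 0 0 0' | python3 -m inch;python3 go.py L,85 l,170
```

```text
time: 14.6
eef_pos: [604.8, 314.4, 87.7]
orientation: [-0.0, 0.207, 0.978, -0.0]
wrist_force: [-0.5, -0.1, -0.4]
finger_gap: 76.1
gripper_force: 0.0
L,86 tool delta [0.  0.6 1.7] t 14.6 gap 76.08436683151034
time: 15.1
eef_pos: [605.8, 315.7, 89.9]
orientation: [0.001, 0.206, 0.978, 0.001]
wrist_force: [-0.6, -1.0, 6.3]
finger_gap: 48.2
gripper_force: 57.1
time: 15.6
eef_pos: [607.7, 316.6, 174.8]
orientation: [0.004, 0.206, 0.978, 0.003]
wrist_force: [1.3, 0.1, -1.1]
finger_gap: 48.3
gripper_force: 57.3
L,85 tool delta [ 2.5 -3.2 89.8] t 15.6 gap 48.26038266389674
l,170 tool delta [-237.8 -558.2    2.5] t 15.6 gap 48.26038266389674
```

In the tool's units: -200 mm is -0.8, -160 mm is -0.64.

```bash
echo '45 -0.068 -0.16 0 0 0 0 | 45 -0.136 -0.32 0 0 0 0 | 45 -0.204 -0.48 0 0 0 0 | 45 -0.272 -0.64 0 0 0 0 | 45 -0.34 -0.8 0 0 0 0' | python3 -m inch; echo '45 -0.068 -0.16 0 0 0 0 | 45 -0.136 -0.32 0 0 0 0 | 45 -0.204 -0.48 0 0 0 0 | 45 -0.272 -0.64 0 0 0 0 | 45 -0.34 -0.8 0 0 0 0' | python3 -m inch;  echo '45 -0.068 -0.16 0 0 0 0 | 45 -0.136 -0.32 0 0 0 0 | 45 -0.204 -0.48 0 0 0 0 | 45 -0.272 -0.632 0 0 0 0 | 45 -0.272 -0.632 0 0 0 0' | python3 -m inch; echo '45 0 0 0 0 0 0' | python3 -m inch; python3 go.py l,92
```

```text
time: 16.1
eef_pos: [601.5, 96.5, 168.3]
orientation: [0.0, 0.206, 0.979, 0.0]
wrist_force: [-0.1, -0.0, -1.9]
finger_gap: 48.4
gripper_force: 57.5
time: 16.6
eef_pos: [598.5, -120.9, 168.3]
orientation: [0.0, 0.206, 0.978, 0.0]
wrist_force: [0.7, -0.1, -2.2]
finger_gap: 48.2
gripper_force: 57.5
time: 17.1
eef_pos: [596.8, -296.5, 168.1]
orientation: [0.001, 0.209, 0.978, -0.001]
wrist_force: [0.7, -0.5, -1.7]
finger_gap: 48.3
gripper_force: 57.5
time: 17.2
eef_pos: [596.8, -291.9, 167.8]
orientation: [-0.0, 0.207, 0.978, 0.0]
wrist_force: [0.4, 0.7, -0.8]
finger_gap: 48.2
gripper_force: 57.5
l,92 tool delta [-2.2  3.  75.8] t 17.2 gap 48.24439025985195
```

In the tool's units: 75 mm is 0.3, 70 mm is 0.28.

```bash
echo '45 -0.008 0.008 0.16 0 0 0 | 45 -0.008 0.008 0.24 0 0 0 | 45 -0.008 0.008 0.28 0 0 0 | 45 -0.008 0.008 0.3 0 0 0 | 45 -0.008 0.008 0.3 0 0 0' | python3 -m inch; python3 go.py l,92
```

```text
time: 17.7
eef_pos: [600.1, -289.4, 93.9]
orientation: [0.0, 0.206, 0.979, 0.0]
wrist_force: [0.1, -0.6, -1.2]
finger_gap: 48.0
gripper_force: 57.7
l,92 tool delta [-0.1 -0.6  1.9] t 17.7 gap 48.03185557706653
```

In the tool's units: 2 mm is 0.008.

```bash
echo '45 0 0 0.008 0 0 0 | 45 0 0 0.008 0 0 0 | 70 0 0 0.008 0 0 0 | 70 0 0 0.008 0 0 0 | 70 0 0 0.008 0 0 0' | python3 -m inch; echo '70 0 0 -0.16 0 0 0 | 70 0 0 -0.32 0 0 0 | 70 0 0 -0.48 0 0 0 | 70 0 0 -0.56 0 0 0 | 70 0 0 -0.56 0 0 0' | python3 -m inch; echo '70 0.12 -0.12 0 0 0 0 | 70 0.24 -0.24 0 0 0 0 | 70 0.36 -0.36 0 0 0 0 | 70 0.48 -0.48 0 0 0 0 | 70 0.48 -0.48 0 0 0 0' | python3 -m inch
python3 - <<'E'
from h import *
p,d=viewer.grab_frame("top"); cv2.imwrite("pics/t6.png",cv2.resize(p[110:300,90:490,::-1],None,fx=2,fy=2,interpolation=cv2.INTER_CUBIC))
q,d=viewer.grab_frame("scene"); cv2.imwrite("pics/s6.png",q[:,:,::-1])
h=cv2.cvtColor(p,cv2.COLOR_RGB2GRAY)
for n,(x,y),z in(("s",(455,-6),43),("m",(457,-156),43),("l",(600,-290),43),("x",(601,162),43),("bs",(450,159),40),("bl",(612,7),40)):
    m=viewer.camera_model("top"); X=m["mtx"]@(m["R"]@[x,y,z]+m["t"]); u,v=(X[:2]/X[2]).round().astype(int)
    w=h[v-6:v+7,u-6:u+7].astype(float); k=np.clip(np.median(w)-25-w,0,None); g=np.mgrid[-6:7,-6:7]
    c=(u+(k*g[1]).sum()/k.sum(),v+(k*g[0]).sum()/k.sum()); print(n,"hole px",np.round(c,1),"xy",cast("top",[c],z)[0,:2].round(1),"ref",x,y)
E
```

```text
time: 18.2
eef_pos: [600.0, -290.3, 91.5]
orientation: [0.0, 0.206, 0.978, -0.0]
wrist_force: [-0.1, -1.6, -0.0]
finger_gap: 69.9
gripper_force: 0.0
time: 18.7
eef_pos: [601.3, -291.1, 235.1]
orientation: [0.003, 0.206, 0.978, -0.001]
wrist_force: [0.6, -0.7, 0.4]
finger_gap: 70.0
gripper_force: 0.0
time: 19.2
eef_pos: [437.3, -352.4, 230.3]
orientation: [-0.002, 0.208, 0.978, 0.0]
wrist_force: [0.3, 0.8, -0.0]
finger_gap: 69.8
gripper_force: 0.0
s hole px [308.4 255.3] xy [456.2  -4.5] ref 455 -6
m hole px [380.3 255.5] xy [ 456.9 -156.2] ref 457 -156
l hole px [441.9 188.3] xy [ 600.4 -288.9] ref 600 -290
x hole px [229.7 186.2] xy [601.5 163.3] ref 601 162
bs hole px [232.2 257.2] xy [451.2 156. ] ref 450 159
bl hole px [303.4 183.6] xy [608.7   6.6] ref 612 7
```

View pics/t6.png

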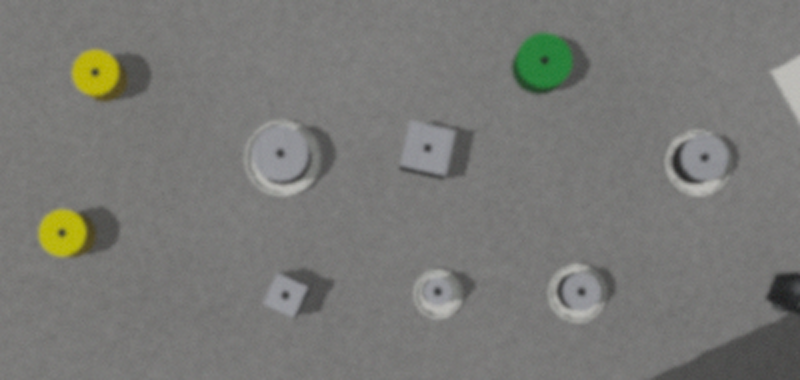

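View pics/s6.png

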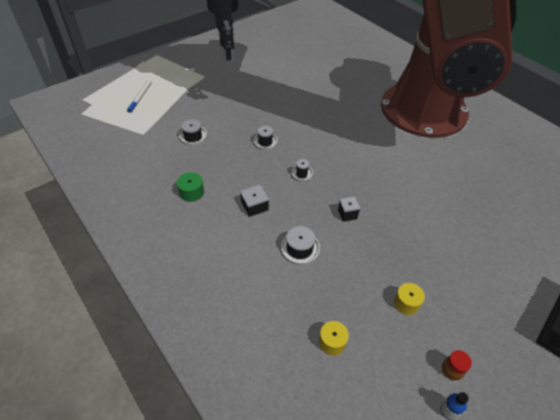

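Both views show all four buffers upright in their dishes: top crop (438,292), (580,291), (704,157) and (280,153). Each is within about 3 mm of its dish centre. The blocks are in place and the arm is clear, so I'm handing in.

```bash
echo '70 0 0 0 0 0 0 | 70 0 0 0 0 0 0 | 70 0 0 0 0 0 0' | python3 -m inch; python3 -c "
from plant import ticket
print(ticket.sign_off())"
```

```text
time: 19.6
eef_pos: [442.4, -351.0, 230.9]
orientation: [-0.0, 0.206, 0.979, 0.0]
wrist_force: [-0.4, -0.1, -0.2]
finger_gap: 69.8
gripper_force: 0.0
the job is handed in; nothing more can be done
None
```

The job is handed in at 19.6 s: all four buffers stand upright in the dishes of their own size, within about 3 mm of centre by the last top view, both square blocks are where they started, and no verdict was printed.

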